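# Twist lid on the tea canister, left at the airing position

### The arm

A 7-joint arm with a two-finger parallel gripper is mounted at the origin on the work surface. World frame = base frame: x ahead of the robot, y to its left, z up, the work surface at z = 0. Lengths are in m, angles in rad, forces in N, time in s.
With the tool pointing down it reaches from about 0.425 to 0.95 m from the base axis. Payload 4.7 kg.
Tool frame: the origin (TCP) lies at the very end of the fingers, on their centre line; the grasp point (between the pads) lies bot.grip_point_offset behind it (bot.grip_point_offset is the distance from the TCP to the grasp point, in m); z points along the fingers, y is the line along which they close (so a half turn about z gives the same grasp; the last joint's range is limited). The gripper opens to 85 mm and grips with 20 to 120 N. Pads are 22 mm wide; open, the fingers measure 114 mm over their backs; the gripper's body (76 mm by 85 mm) begins 54 mm behind the grasp point. The pads swing forward as they close: fully open they stand 13 mm farther back than shut.
Start: joints at [1.162, 0.469, -0.049, 1.532, 0.024, 1.141, -0.082], TCP at [0.25, -0.627, 0.231] pointing down, gripper open.
Joint ranges: [-2.59, 2.59], [-0.33, 1.99], [-1.39, 1.29], [0.1, 2.45], [-1.04, 4.18], [0.21, 1.99], [-2.66, 2.66]. Speed limits (rad/s): [2.57, 2.57, 3.14, 3.14, 3.14, 3.14, 3.14].

### API

Orientations are given as a 3x3 rotation matrix whose columns are the frame's x, y, z axes.
In Python, from station import bot, capture, models gives the robot as it stands. The module is installed in compiled form; this text tells all that it offers.
- The arm moves only by the tool carry_out, never from a script. Its argument "increments" is a list of rows, each a list of 5 numbers: the finger opening in cm, from 0 to 8.54, then the shift along the world's x, y, z in cm, then the turn about the world's z in rad. A call has 1 to 10 rows; each row is the pose to reach, as a shift and turn from the pose commanded when the call began; what a row does not reach only later rows make up. A row lasts 1/12 s, in which the tool goes at most 41.7 mm and 7.16 degrees, less where a joint would pass 70% of its speed; a pose out of reach is approached as far as the arm can. A call with a gripper value outside its range is refused whole. The fingers move at their own pace and stop on an object; the grip force is fixed at half the most. Time passes only in rows, so rows that repeat a pose let the fingers close. It gives the time, the measured TCP pose, the force, the opening and the grip force at its end, in the units of the state.
- bot.sense(): the state, without advancing time (a new reading comes with each control period).
- capture(name): name is "side" or "top" or "wrist"; returns a dict with "pixels" (480x640x3 uint8, red, green, blue), "vfov" (degrees; the focal length in pixels is half the picture's height over the tangent of half this angle, whatever the lens; pixels are square), "cx", "cy" (the principal point, pixels), "world_to_cam" (4x4, takes a point from world to camera coordinates); the wrist camera has in their place "mount" (4x4, takes a point from camera to tool coordinates, whose origin is the TCP and whose axes are the flange's). Camera axes: x right, y up, looking along -z (the intrinsics and any distortion apply to the point x, -y, -z); pixel columns grow to the right and rows downward; lengths in m; the calibration is good to about 2 mm. A picture is of the moment at which its call begins: read the wrist's pose just before it. There is no depth.
- bot.sign_off(): hands the job in; it is judged then, once.
Trained networks look in a picture, given as the dict that the camera call returned (one of the last four; its "shot" number tells which), for a name from the list of things; names that differ only in an ending like _2 or _b are one class to them, and where a whole thing is asked for, a point or a joint stands for the part that bears it (a point fixed in the world has none). Each returns a list of dicts, best first, with "confidence" (0 to 1); they miss things now and then, are a little off and sometimes report something else, mostly with a low value. They report only what shows in the picture. A call takes as long as a camera call. They do not tell look-alikes from the thing itself.
- models.outline_of(picture, query): "pixels" (480x640 bool, what is visible of it) and "at" ([column, row] in pixels, amid what is visible of it).
- models.tip_of(picture, query): "at" ([column, row] in pixels: a listed point, or the origin of a listed thing).
The state is a dict: "time_s": time; "qpos": joint angles; "dq": joint speeds; "joint_efforts": joint torques, N m; "ee_pos": TCP position; "ee_rot": TCP orientation; "contact_force": force on the tool from outside, world axes, zero at the start; "moment": the same for the moment, N m; "gripper_width": finger opening in m; "finger_force": force on a finger pad.
Only numpy, scipy, OpenCV 4.12 (cv2) and the standard library are available. Lean on these libraries where they do the work, as an engineer would, in place of code of your own. Each camera call takes 0.05 s, during which the arm holds its last target. There are 200 camera calls.

### The job

Lift the loose wooden dust cover off the blue tea canister by its knob and set it down gently, upright, on the middle of the round cork mat. Then fit the steel twist lid: lower its two lugs into the canister's notches until it sits flush, and turn it clockwise (seen from above) only half-way to its lock, so that its bar handle points at the green marks, without ever letting it click home at the red ones. Finish still gripping the lid's bar and holding it steady at half-way, and leave the other shop goods where they stand.

Things in the scene. Friction and masses are not known exactly. Their poses are not given: they have to be found in the camera images.
- canister: blue tea canister with steel collar, fixed to the counter, 104 mm across, 100 mm high; origin at the centre of its underside, z up. Rim marks in pairs, in its frame: white at the notches (0, 180 deg), green half-way (-45, 135 deg: 45 deg clockwise from above), red at the lock (-90, 90 deg). Lid turns freely from -6 to 55 deg clockwise, then a sprung ball resists; past 70 deg it counts as clicked
- canister_mouth (a point): centre of the canister's mouth, on its axis at rim height; axes as the canister's. The collar's opening is 70 mm across; two notches, 22 mm wide, at the +x and -x sides reach out to 43 mm from the axis. Between them the collar's tabs are 5.5 mm thick, their tops at this height. Anticlockwise turning is blocked after 6 deg
- half_mark (a point): one of the two green half-way marks on the canister's rim, 48 mm from its axis; the other lies opposite. The lid's bar must point along the line through both
- lid_grip (a point): loose twist lid, standing upright on the counter, 60 mm high, 0.22 kg: steel disc 88 mm across, 6 mm thick, with a black bar handle 56 mm long along the lid's x, 16 mm thick along its y, 36 mm high. This point: on the axis in the bar, 22 mm above the disc's top, 14 mm below the bar's top, 46 mm above the lid's underside. Seated (disc on the rim) it is 28 mm above the canister's mouth
- lid_foot (a point): centre of the lid's underside, the end of its spigot; axes as the lid's. The grey spigot is 66 mm across, 18 mm deep up to the disc, with a tapered end. Two lugs at the lid's +x and -x, in line with the bar: 15 mm wide, 6 mm high, undersides 4 mm above this point, tips 39.5 mm from the axis. Either lug fits either notch
- cover_knob (a point): loose wooden dust cover, at the start lying on the canister's mouth, 0.13 kg; disc 90 mm across, 8 mm thick, over a plug 62 mm across, 5 mm deep; a dark round knob 26 mm across, 36 mm high on it. This point: on the axis in the knob, 35 mm above the plug's underside, 22 mm above the disc's top, 14 mm below the knob's top
- mat: round cork mat, fixed flat on the counter, 150 mm across, 4 mm thick. Origin at the centre of its underside
- mug_red: red mug, 80 mm across, 88 mm high; bystander, to be left alone. Origin at the centre of its underside
- mug_green: green mug, 80 mm across, 88 mm high; bystander, to be left alone. Origin at the centre of its underside
- tumbler: yellow travel tumbler with a white top, 74 mm across, 124 mm high; bystander, to be left alone. Origin at the centre of its underside
- flask: blue drinks flask with a black cap, 68 mm across, 170 mm high; bystander, to be left alone. Origin at the centre of its underside
- shot_a: blue ceramic shot cup, 44 mm across, 55 mm high; bystander, to be left alone. Origin at the centre of its underside
- shot_b: terracotta shot cup, 44 mm across, 55 mm high; bystander, to be left alone. Origin at the centre of its underside
- whale: grey whale figure on a dark wooden foot, about 45 x 110 x 47 mm; bystander, to be left alone. Origin at the centre of its underside
Mind the look-alikes: they are no part of the job. What is shaped like the part that bears cover_knob but turquoise is not meant.

How it is judged:
On the way, in this order (a step that is already met when the one before it is completed fails the run):
1. the dust cover stands on the cork mat, upright, let go and at rest (horizontal distance between cover_knob and mat below 0.03 m and height (world z) of cover_knob below 0.045 m and angle between cover_knob's own z axis and vertical below 0.1 rad and contact force between the fingers and cover below 0.1 N and linear speed of cover below 0.02 m/s), for 0.2 s.
2. the twist lid sits flush on the canister with its lugs in the notches (z of lid_grip in the frame of canister between 0.124 and 0.132 m and horizontal distance between lid_grip and canister below 0.006 m and angle between the x axis of lid_grip and the x axis of canister, either way round below 0.25 rad), for 0.1 s.
At the end, for the whole second after the job is handed in: lid seated (height within 4 mm, axis within 6 mm, level within 0.06 rad), turned 45 deg clockwise within 10 deg, bar on the green marks, at rest and still gripped (over 2 N); cover at rest upright on the mat, centres within 30 mm (z of lid_grip in the frame of canister between 0.124 and 0.132 m and horizontal distance between lid_grip and canister below 0.006 m and angle between lid_grip's own z axis and vertical below 0.06 rad and y of half_mark in the frame of lid_grip between -0.02 and 0.02 m and angle between the x axis of lid_grip and the x axis of canister, either way round between 0.61 and 0.96 rad and linear speed of each of lid, cover below 0.02 m/s and angular speed of lid below 0.1 rad/s and contact force between the fingers and lid above 2 N and horizontal distance between cover_knob and mat below 0.03 m and height (world z) of cover_knob below 0.045 m and angle between cover_knob's own z axis and vertical below 0.1 rad); the arm keeps its last pose, push and grip.
It fails at once if the twist lid is turned past the click (over 70 deg) (z of lid_grip in the frame of canister between 0.124 and 0.132 m and horizontal distance between lid_grip and canister below 0.006 m and angle between the x axis of lid_grip and the x axis of canister, either way round above 1.22 rad).
It fails at once if the cover is dropped from more than about 18 mm (contact force between the fingers and cover below 0.05 N and linear speed of cover above 0.6 m/s).
It fails at once if the lid is dropped from more than about 18 mm (contact force between the fingers and lid below 0.05 N and linear speed of lid above 0.6 m/s).
It fails at once if a bystander is shifted by more than 30 mm or knocked over (distance of any of mug_red, mug_green, tumbler, flask, shot_a, shot_b, whale from where it was at the start of the episode above 0.03 m or angle between any of mug_red, mug_green, tumbler, flask, shot_a, shot_b, whale's own z axis and vertical above 0.4 rad).
It also fails if it takes over 67 s, if anything falls off the work surface, if the arm or the gripper's body presses on something with over 40 N, if the wrist force passes 120 N, or if a joint passes its speed limit or range.

## Working session

There is one attempt and no reset: what is moved stays moved. The work goes in short steps, Python scripts to look and compute and a tool call to move; the robot and the scene stay as the last step left them, time stands still between calls to the robot, and variables do not carry over. Pictures are saved under pics/ and viewed, at most 10 in all, crops included, and the job is handed in when it is done.

Besides the shell and the picture viewer there is one more tool, called after "Emit:" by a JSON object that holds its "name" and its "arguments", one argument or row to a line. carry_out: Moves the arm, as the interface text tells. Its arguments: {"type":"object","properties":{"increments":{"type":"array"}},"required":["increments"]}

```bash
mkdir -p pics
cat > h.py <<'E'
import numpy as np, cv2
from station import bot, capture, models
def cam(p):
    f=240/np.tan(np.radians(p["vfov"])/2)
    if "world_to_cam" in p: W=np.array(p["world_to_cam"])
    else:
        T=np.eye(4);T[:3,:3]=p["R"];T[:3,3]=p["t"]; W=np.linalg.inv(T@np.array(p["mount"]))
    return f,W
def shot(n):
    s=bot.sense(); p=capture(n)
    p["R"]=np.array(s["ee_rot"]);p["t"]=np.array(s["ee_pos"]); return p
def ray(p,uv):
    f,W=cam(p); d=np.array([(uv[0]-p["cx"])/f,-(uv[1]-p["cy"])/f,-1.]); C=np.linalg.inv(W)
    return C[:3,3],C[:3,:3]@d
def onz(p,uv,z):
    o,d=ray(p,uv); return o+d*(z-o[2])/d[2]
def proj(p,X):
    f,W=cam(p); c=W[:3,:3]@np.array(X)+W[:3,3]; return np.array([p["cx"]+f*c[0]/-c[2],p["cy"]-f*c[1]/-c[2]])
def save(p,n): cv2.imwrite(f"pics/{n}.png",p["pixels"][:,:,::-1])
E
cat > a.py <<'E'
from h import *
np.set_printoptions(precision=4,suppress=True)
H=dict(canister=0,half_mark=.1,canister_mouth=.1,lid_grip=.046,lid_foot=0,cover_knob=.122,mat=0,mug_red=0,mug_green=0,tumbler=0,flask=0,shot_a=0,whale=0)
print(bot.grip_point_offset,{k:v for k,v in capture("top").items() if k not in("pixels",)})
for n in("top","side"):
    p=shot(n);save(p,n)
    for q,z in H.items():
        for r in models.tip_of(p,q)[:4]: print(n,q,round(r["confidence"],2),np.round(r["at"]),onz(p,r["at"],z)[:2])
E
python3 a.py
```

```text
0.0187 {'vfov': 49.84719218728016, 'cx': 315.88049379992043, 'cy': 241.4538534414632, 'world_to_cam': array([[-0.0091, -0.9999, -0.012 ,  0.0127],
       [ 0.9863, -0.011 ,  0.1644, -0.554 ],
       [-0.1645, -0.0104,  0.9863, -1.5401],
       [ 0.    ,  0.    ,  0.    ,  1.    ]]), 'shot': 1}
top canister 0.87 [408. 261.] [ 0.4952 -0.2818]
top half_mark 0.61 [424. 243.] [ 0.5363 -0.3124]
top canister_mouth 0.97 [419. 260.] [ 0.4876 -0.297 ]
top canister_mouth 0.26 [321. 175.] [ 0.75   -0.0102]
top lid_grip 0.96 [308. 260.] [0.4954 0.0308]
top lid_foot 0.57 [305. 257.] [0.512  0.0435]
top lid_foot 0.17 [280. 305.] [0.3645 0.1197]
top cover_knob 0.79 [418. 260.] [ 0.4825 -0.2904]
top cover_knob 0.67 [424. 309.] [ 0.3427 -0.3008]
top mat 0.94 [230. 270.] [0.4749 0.2796]
top mug_red 0.81 [375. 204.] [ 0.6803 -0.1827]
top mug_red 0.72 [473. 225.] [ 0.6087 -0.4897]
top mug_red 0.38 [416. 260.] [ 0.5006 -0.3061]
top mug_green 0.88 [251. 197.] [0.7098 0.2137]
top tumbler 0.79 [160. 236.] [0.5833 0.5035]
top flask 0.78 [474. 226.] [ 0.6049 -0.4917]
top flask 0.32 [406. 262.] [ 0.4943 -0.2755
[... 284 characters left out ...]
mark 0.71 [395. 176.] [ 0.543  -0.3015]
side canister_mouth 0.66 [406. 187.] [ 0.4966 -0.2827]
side lid_grip 0.73 [331. 277.] [0.5066 0.0421]
side lid_foot 0.61 [332. 291.] [0.4995 0.0481]
side cover_knob 0.71 [410. 176.] [ 0.5005 -0.3008]
side cover_knob 0.63 [456. 222.] [ 0.329  -0.2283]
side cover_knob 0.38 [166. 414.] [0.5379 0.522 ]
side mat 0.93 [287. 367.] [0.4615 0.2711]
side mat 0.44 [222. 297.] [0.7043 0.2209]
side mug_red 0.82 [328. 204.] [ 0.6805 -0.1866]
side tumbler 0.6 [167. 417.] [0.5897 0.5064]
side flask 0.96 [404. 154.] [ 0.6187 -0.5008]
side shot_a 0.92 [360. 348.] [0.3564 0.137 ]
side shot_a 0.86 [418. 270.] [ 0.361  -0.1345]
side whale 0.89 [263. 228.] [ 0.7689 -0.0107]
```

View pics/top.png

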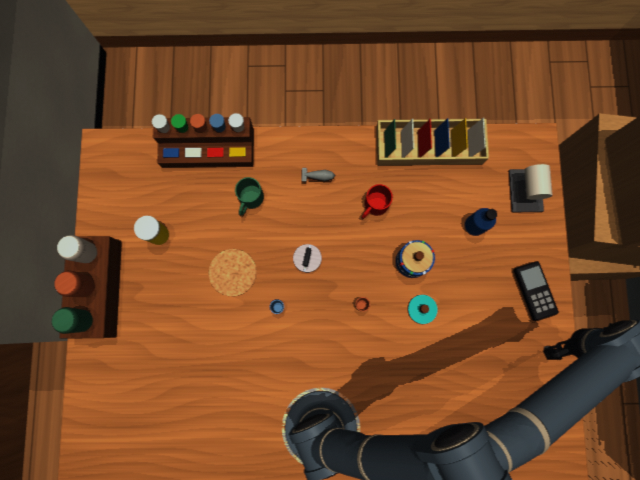

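View pics/side.png

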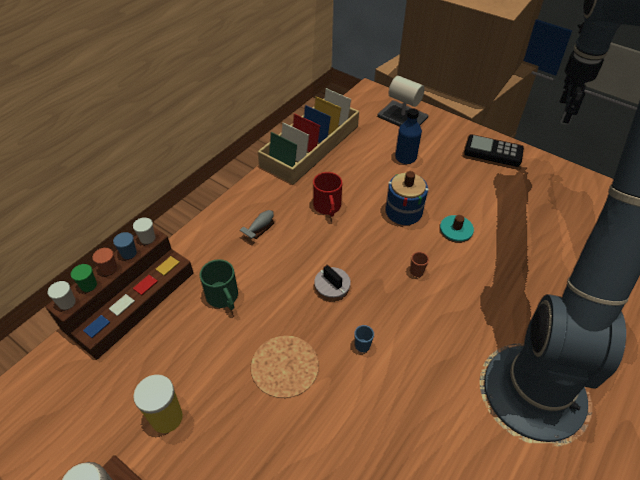

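Two covers show. The one at top (418,260), side (410,176) is wooden with a dark knob and sits on the blue canister, so it is the one meant. The one at top (424,309), side (456,222) is turquoise and lies on the counter, so it is the look-alike. I'm approaching the wooden one to confirm it with the wrist camera.

Emit:
{"name": "carry_out", "arguments": {
  "increments": [
    [8.5,2,3,1,0],
    [8.5,5,6.5,2,0],
    [8.5,7.5,10,3,0],
    [8.5,10,13.5,4,0],
    [8.5,12.5,17,5,0],
    [8.5,15,20.5,5,0],
    [8.5,17.5,24,5,0],
    [8.5,20,27.5,5,0],
    [8.5,22,30,5,0],
    [8.5,22,30,5,0]
  ]
}}

```text
time_s: 2.28
ee_pos: [0.4756, -0.3185, 0.2819]
ee_rot: [[0.924, 0.382, 0.004], [0.382, -0.924, 0.004], [0.005, -0.002, -1.0]]
contact_force: [0.5, 1.1, 0.7]
gripper_width: 0.0855
finger_force: 0.0
```

```bash
cat > w.py <<'E'
from h import *
import sys
np.set_printoptions(precision=4,suppress=True)
p=shot("wrist");save(p,sys.argv[1])
print(p["t"],p["R"].round(3).tolist(),p["vfov"],p["cx"],p["cy"],np.array(p["mount"]).round(3).tolist(), bot.sense()["qpos"],bot.sense()["time_s"])
for a in sys.argv[2:]:
    q,z=a.split("=")
    for r in models.tip_of(p,q)[:3]: print(q,round(r["confidence"],2),np.round(r["at"]),onz(p,r["at"],float(z))[:2])
E
python3 w.py w1 cover_knob=.13 canister_mouth=.1 half_mark=.1 canister=0
```

```text
[ 0.4756 -0.3185  0.2819] [[0.924, 0.382, 0.004], [0.382, -0.924, 0.004], [0.005, -0.002, -1.0]] 65.80602893433407 323.5649473737734 245.4236553065446 [[-0.001, 0.952, 0.307, 0.079], [1.0, 0.001, -0.0, -0.0], [-0.001, 0.307, -0.952, -0.143], [0.0, 0.0, 0.0, 1.0]] [ 0.6913  0.2706 -0.2099  1.7096  0.0572  1.1664 -0.7137] 2.3333
cover_knob 0.67 [278. 304.] [ 0.3963 -0.3078]
cover_knob 0.57 [299. 192.] [ 0.4956 -0.289 ]
half_mark 0.95 [340. 147.] [ 0.5388 -0.3073]
```

View pics/w1.png

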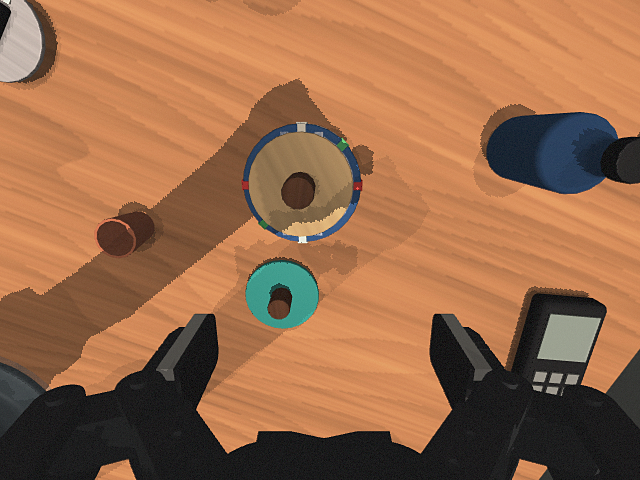

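The wooden cover is on the blue canister, with its knob at (298,190). The turquoise one is at (280,300). White marks are at (301,127) and (303,239), green at (343,144) and (262,224), red at (357,186) and (246,186).

```bash
cat > b.py <<'E'
from h import *
np.set_printoptions(precision=4,suppress=True)
f=dict(t=np.array([.4756,-.3185,.2819]),R=np.array([[.924,.382,.004],[.382,-.924,.004],[.005,-.002,-1]]),vfov=65.80602893,cx=323.565,cy=245.424)
f["mount"]=capture("wrist")["mount"]
for a,b in(((301,127),(303,239)),((343,144),(262,224)),((357,186),(246,186))):
    A,B=onz(f,a,.1),onz(f,b,.1);d=A-B
    print((A+B)[:2]/2,np.linalg.norm(d)/2,np.degrees(np.arctan2(d[1],d[0])))
print(onz(f,(298,188),.144))
for n in("top","side"):
    p=shot(n)
    for q,z in dict(cover_knob=.13,mat=.004,lid_grip=.03).items():
        for r in models.outline_of(p,q)[:2]: print(n,q,round(r["confidence"],2),r["at"],r["pixels"].sum(),onz(p,r["at"],z)[:2])
    for q,z in dict(cover_knob=.13,canister_mouth=.1,mat=0,lid_grip=.046).items():
        for r in models.tip_of(p,q)[:2]: print(n,q,round(r["confidence"],2),r["at"],onz(p,r["at"],z)[:2])
E
python3 b.py
```

```text
[ 0.4962 -0.2893] 0.04888343254915778 22.440063078055452
[ 0.4961 -0.2885] 0.05023704955914647 -23.50519696479298
[ 0.4957 -0.289 ] 0.048664687472451486 -67.56950906826036
[ 0.5003 -0.2871  0.144 ]
top cover_knob 0.72 [412.7, 261.8] 653 [ 0.4776 -0.2721]
top cover_knob 0.6 [421.7, 307.4] 573 [ 0.347  -0.2924]
top mat 0.82 [227.8, 271.1] 1774 [0.4701 0.2841]
top lid_grip 0.86 [307.3, 258.4] 636 [0.5041 0.0343]
top lid_grip 0.44 [486.4, 210.9] 162 [ 0.6475 -0.5257]
top cover_knob 0.92 [416.1, 258.4] [ 0.4874 -0.2823]
top cover_knob 0.75 [310.9, 258.4] [0.4906 0.0211]
top canister_mouth 0.66 [414.5, 257.5] [ 0.494  -0.2832]
top mat 0.62 [229.8, 270.3] [0.473  0.2786]
top lid_grip 0.85 [309.5, 259.9] [0.4972 0.0271]
side cover_knob 0.79 [408.6, 183.5] 661 [ 0.4862 -0.268 ]
side cover_knob 0.66 [455.0, 226.4] 709 [ 0.322  -0.2059]
side mat 0.73 [284.5, 365.0] 3378 [0.4672 0.2725]
side lid_grip 0.8 [334.2, 281.9] 916 [0.4993 0.0396]
side lid_grip 0.56 [405.4, 139.6] 1105 [ 0.6353 -0.5306]
side cover_knob 0.85 [407.9, 174.1] [ 0.5056 -0.2977]
side cover_knob 0.63 [460.0, 219.2] [ 0.3231 -0.2343]
side canister_mouth 0.83 [407.2, 186.2] [ 0.4967 -0.2865]
side mat 0.61 [285.8, 365.3] [0.4659 0.2698]
side lid_grip 0.76 [332.1, 276.8] [0.5057 0.04  ]
```

Emit:
{"name": "carry_out", "arguments": {
  "increments": [
    [8.5,1.0,1.5,0,0],
    [8.5,2.0,2.9,-2,0],
    [8.5,2.0,2.9,-5,0],
    [8.5,2.0,2.9,-8,0],
    [8.5,2.0,2.9,-10,0],
    [8.5,2.0,2.9,-10,0],
    [8.5,2.0,2.9,-10,0]
  ]
}}

```text
time_s: 3.97
ee_pos: [0.49, -0.2977, 0.1808]
ee_rot: [[0.929, 0.371, -0.002], [0.371, -0.929, 0.001], [-0.001, -0.002, -1.0]]
contact_force: [0.5, 0.5, 0.3]
gripper_width: 0.085
finger_force: 0.0
```

```bash
python3 w.py w2 cover_knob=.13 half_mark=.1
```

```text
[ 0.49   -0.2977  0.1808] [[0.929, 0.371, -0.002], [0.371, -0.929, 0.001], [-0.001, -0.002, -1.0]] 65.80602893433407 323.5649473737734 245.4236553065446 [[-0.001, 0.952, 0.307, 0.079], [1.0, 0.001, -0.0, -0.0], [-0.001, 0.307, -0.952, -0.143], [0.0, 0.0, 0.0, 1.0]] [ 0.6417  0.3637 -0.2156  1.8236  0.0929  0.9626 -0.8042] 4.0167
cover_knob 0.95 [284. 373.] [ 0.4186 -0.2995]
cover_knob 0.67 [313. 259.] [ 0.4959 -0.2889]
half_mark 0.83 [367. 188.] [ 0.5397 -0.3061]
```

View pics/w2.png

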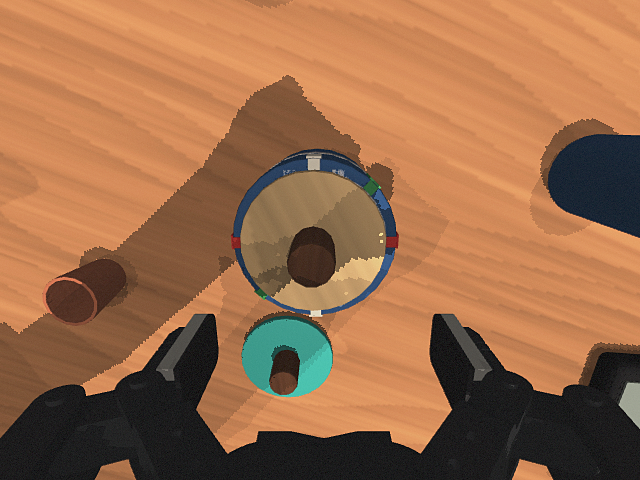

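Emit:
{"name": "carry_out", "arguments": {
  "increments": [
    [8.5,0.6,0.9,0,0],
    [8.5,0.6,0.9,-1.5,0],
    [8.5,0.6,0.9,-3.5,0],
    [8.5,0.6,0.9,-5.5,0],
    [8.5,0.6,0.9,-6.6,0],
    [8.5,0.6,0.9,-6.6,0],
    [0,0.6,0.9,-6.6,0],
    [0,0.6,0.9,-6.6,0],
    [0,0.6,0.9,-6.6,0],
    [0,0.6,0.9,-6.6,0]
  ]
}}

```text
time_s: 4.95
ee_pos: [0.497, -0.2892, 0.1165]
ee_rot: [[0.929, 0.371, 0.002], [0.371, -0.929, -0.001], [0.001, 0.002, -1.0]]
contact_force: [-1.5, 0.2, -0.2]
gripper_width: 0.0384
finger_force: 0.0
```

Emit:
{"name": "carry_out", "arguments": {
  "increments": [
    [0,0,0,0,0],
    [0,0,0,0,0],
    [0,0,0,0,0],
    [0,0,0,0,0]
  ]
}}

```text
time_s: 5.28
ee_pos: [0.497, -0.2892, 0.1164]
ee_rot: [[0.929, 0.371, 0.002], [0.371, -0.929, -0.001], [0.001, 0.001, -1.0]]
contact_force: [-0.6, 0.7, 5.9]
gripper_width: 0.0238
finger_force: 59.0
```

Emit:
{"name": "carry_out", "arguments": {
  "increments": [
    [0,0,0,1,0],
    [0,0,0,3,0],
    [0,0,0,6,0],
    [0,0,1,9,0],
    [0,0,3,11,0],
    [0,0,6,12,0],
    [0,0,10,12,0],
    [0,0,14,12,0],
    [0,0,18,12,0],
    [0,0,22,12,0]
  ]
}}

```text
time_s: 6.12
ee_pos: [0.4955, -0.0672, 0.2357]
ee_rot: [[0.929, 0.37, 0.0], [0.37, -0.929, -0.0], [-0.0, 0.0, -1.0]]
contact_force: [1.1, 0.2, -0.0]
gripper_width: 0.0246
finger_force: 59.0
```

Emit:
{"name": "carry_out", "arguments": {
  "increments": [
    [0,0,4,0,0],
    [0,0,8,0,0],
    [0,-1,12,0,0],
    [0,-2,16,0,0],
    [0,-3,20,0,0],
    [0,-3,24,0,0],
    [0,-3,28,0,0],
    [0,-3,31,0,0],
    [0,-3,33,0,0],
    [0,-3,33,0,0]
  ]
}}

```text
time_s: 6.95
ee_pos: [0.4647, 0.2666, 0.2358]
ee_rot: [[0.926, 0.378, -0.0], [0.378, -0.926, 0.004], [0.001, -0.003, -1.0]]
contact_force: [0.1, -0.2, -1.2]
gripper_width: 0.0244
finger_force: 59.1
```

```bash
cat > c.py <<'E'
from h import *
np.set_printoptions(precision=4,suppress=True)
for n,zz in(("wrist",1),("top",1),("side",1)):
    p=shot(n)
    m=cv2.inRange(cv2.cvtColor(p["pixels"],cv2.COLOR_RGB2HSV),(0,0,0),(0,0,0))
    for r in models.outline_of(p,"mat")[:1]:
        c=max(cv2.findContours(r["pixels"].astype("uint8"),0,2)[0],key=len)[:,0]
        P=np.array([onz(p,u,.004)[:2] for u in c])
        from scipy.optimize import least_squares
        s=least_squares(lambda v:np.hypot(*(P-v).T)-.075,P.mean(0),loss="soft_l1",f_scale=.003)
        print(n,r["at"],len(c),s.x,np.abs(s.fun).mean())
    for q,z in(("mat",0),("lid_grip",.046)):
        for r in models.tip_of(p,q)[:1]: print(n,q,r["confidence"],r["at"],onz(p,r["at"],z)[:2])
    if n=="wrist":save(p,"w3");print(p["t"])
E
python3 c.py
```

```text
wrist [316.0, 179.4] 204 [0.4684 0.2725] 0.010629515348688551
wrist lid_grip 0.98 [565.5, 263.1] [0.5094 0.0354]
[0.4647 0.2666 0.2358]
top [243.2, 266.9] 28 [0.4617 0.2747] 0.008891584806337678
top mat 0.9 [228.1, 273.4] [0.4633 0.2837]
top lid_grip 0.66 [308.5, 261.2] [0.4933 0.0302]
side [284.3, 368.4] 94 [0.4672 0.2723] 0.001275079780274983
side mat 0.86 [285.1, 364.8] [0.4679 0.2698]
side lid_grip 0.83 [332.6, 276.8] [0.5048 0.0393]
```

View pics/w3.png

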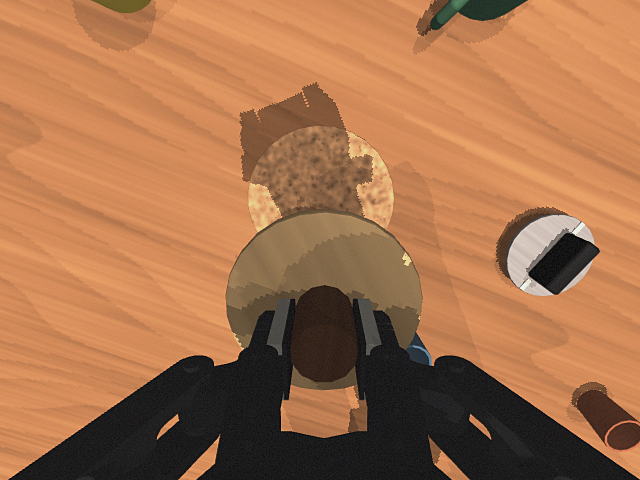

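Emit:
{"name": "carry_out", "arguments": {
  "increments": [
    [0,0.1,1.1,-2,0],
    [0,0.1,1.1,-5,0],
    [0,0.1,1.1,-9,0],
    [0,0.1,1.1,-13,0],
    [0,0.1,1.1,-16.5,0],
    [0,0.1,1.1,-19,0],
    [0,0.1,1.1,-20,0],
    [0,0.1,1.1,-20.5,0],
    [0,0.1,1.1,-20.7,0],
    [0,0.1,1.1,-20.8,0]
  ]
}}

```text
time_s: 8.38
ee_pos: [0.4683, 0.2729, 0.0285]
ee_rot: [[0.929, 0.371, 0.002], [0.371, -0.929, 0.001], [0.003, -0.0, -1.0]]
contact_force: [0.7, -0.3, -0.2]
gripper_width: 0.0243
finger_force: 59.0
```

Emit:
{"name": "carry_out", "arguments": {
  "increments": [
    [0,0,0,-0.1,0],
    [0,0,0,-0.2,0],
    [0,0,0,-0.2,0]
  ]
}}

```text
time_s: 8.63
ee_pos: [0.4679, 0.2724, 0.0263]
ee_rot: [[0.929, 0.371, 0.002], [0.371, -0.929, 0.001], [0.002, -0.0, -1.0]]
contact_force: [0.3, 0.1, -1.4]
gripper_width: 0.0242
finger_force: 59.0
```

Emit:
{"name": "carry_out", "arguments": {
  "increments": [
    [0,0,0,-0.1,0],
    [0,0,0,-0.15,0],
    [0,0,0,-0.15,0]
  ]
}}

```text
time_s: 8.88
ee_pos: [0.4679, 0.2724, 0.0254]
ee_rot: [[0.929, 0.371, 0.002], [0.371, -0.929, 0.0], [0.002, 0.001, -1.0]]
contact_force: [-1.8, -1.8, 8.6]
gripper_width: 0.0246
finger_force: 60.1
```

Contact (8.6 N up). Releasing and backing off straight up.

Emit:
{"name": "carry_out", "arguments": {
  "increments": [
    [5,0,0,0,0],
    [6,0,0,0,0],
    [7,0,0,0,0],
    [7,0,0,0,0],
    [7,0,0,0,0],
    [7,0,0,1,0],
    [7,0,0,3,0],
    [7,0,0,6,0],
    [7,0,0,10,0],
    [7,0,0,14,0]
  ]
}}

```text
time_s: 9.72
ee_pos: [0.4664, 0.2718, 0.1653]
ee_rot: [[0.929, 0.371, -0.002], [0.371, -0.929, -0.001], [-0.002, -0.0, -1.0]]
contact_force: [1.3, 0.0, -0.1]
gripper_width: 0.0702
finger_force: 0.0
```

Emit:
{"name": "carry_out", "arguments": {
  "increments": [
    [8.5,0,-1,4,0],
    [8.5,0,-4,6,0],
    [8.5,-1,-8,7,0],
    [8.5,-1,-12,7,0],
    [8.5,-1,-16,7,0],
    [8.5,-1,-19,7,0],
    [8.5,-1,-21,7,0],
    [8.5,-1,-21,7,0],
    [8.5,-1,-21,7,0]
  ]
}}

```text
time_s: 10.47
ee_pos: [0.4572, 0.0613, 0.2344]
ee_rot: [[0.93, 0.368, 0.001], [0.368, -0.93, 0.0], [0.001, 0.0, -1.0]]
contact_force: [0.1, 0.1, -0.4]
gripper_width: 0.0847
finger_force: 0.0
```

```bash
python3 w.py w4 lid_grip=.046 lid_foot=0 cover_knob=.039
python3 - <<'E'
from h import *
p=shot("side")
for r in models.tip_of(p,"cover_knob"): print(r["confidence"],r["at"],onz(p,r["at"],.039))
E
```

```text
[0.4572 0.0613 0.2344] [[0.93, 0.368, 0.001], [0.368, -0.93, 0.0], [0.001, 0.0, -1.0]] 65.80602893433407 323.5649473737734 245.4236553065446 [[-0.001, 0.952, 0.307, 0.079], [1.0, 0.001, -0.0, -0.0], [-0.001, 0.307, -0.952, -0.143], [0.0, 0.0, 0.0, 1.0]] [ 0.1982  0.1456 -0.4672  1.9935  0.0766  1.0183 -1.4957] 10.5167
lid_grip 0.65 [368. 176.] [0.5066 0.0378]
lid_grip 0.18 [232. 268.] [0.3784 0.1241]
lid_foot 0.95 [362. 171.] [0.5052 0.039 ]
cover_knob 0.9 [100. 114.] [0.4694 0.2726]
0.89 [458.0, 221.1] [ 0.34724901 -0.31180242  0.039     ]
0.71 [283.5, 356.4] [0.46918772 0.27107189 0.039     ]
```

View pics/w4.png

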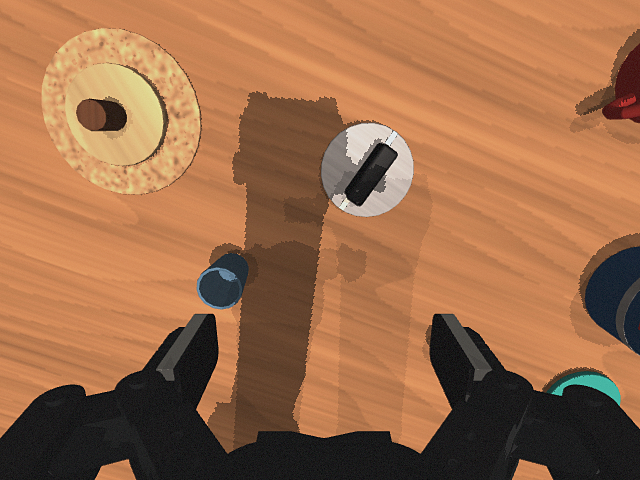

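The cover stands on the mat at about (115,115). The lid's disc centre is at (367,170), and its lug lines are at (395,133) and (340,206).

```bash
cat > l.py <<'E'
from h import *
from scipy.optimize import least_squares
np.set_printoptions(precision=4,suppress=True)
p=shot("wrist"); g=p["pixels"]
a,b=onz(p,(395,133),.024),onz(p,(340,206),.024);d=a-b
print("lug line",(a+b)[:2]/2,np.linalg.norm(d),np.degrees(np.arctan2(d[1],d[0])))
r=models.outline_of(p,"lid_grip")[0]; m=r["pixels"]; print(r["at"],m.sum(),r["confidence"])
c=max(cv2.findContours(m.astype("uint8"),0,2)[0],key=len)[:,0]
P=np.array([onz(p,u,.022)[:2] for u in c])
s=least_squares(lambda v:np.hypot(*(P-v).T)-.044,P.mean(0),loss="soft_l1",f_scale=.002); print("disc",s.x,np.abs(s.fun).mean())
k=cv2.erode(m.astype("uint8"),np.ones((5,5)))*(g.max(2)<45).astype("uint8")
n,lab,st,_=cv2.connectedComponentsWithStats(k); i=1+st[1:,4].argmax(); q=np.argwhere(lab==i)[:,::-1].astype(np.float32)
R=cv2.minAreaRect(q);bx=cv2.boxPoints(R);print("bar",R,st[i])
e=[np.linalg.norm(bx[j]-bx[j-1]) for j in range(4)];j=int(np.argmax(e))
A,B=onz(p,bx[j],.06),onz(p,bx[j-1],.06);d=A-B;print("bar ang",np.degrees(np.arctan2(d[1],d[0])),np.linalg.norm(d),onz(p,R[0],.055))
print("grip x ang",np.degrees(np.arctan2(p["R"][1,0],p["R"][0,0])))
E
python3 l.py
```

```text
lug line [0.5086 0.0402] 0.08365068161875806 -14.19971640085002
[367.6, 170.2] 6808 0.65
disc [0.5078 0.0369] 0.000695755156754031
bar ((372.3053894042969, 174.76756286621094), (23.159259796142578, 66.31636047363281), 36.02737808227539) [ 347  144   53   63 1204]
bar ang -13.373593599415049 0.05446877551307053 [0.5091 0.0389 0.055 ]
grip x ang 21.898097177324914
```

Emit:
{"name": "carry_out", "arguments": {
  "increments": [
    [8.5,1,-0.5,-1,-0.1],
    [8.5,2,-1,-3,-0.2],
    [8.5,3,-1.5,-5,-0.31],
    [8.5,4,-2,-7,-0.42],
    [8.5,5.1,-2.3,-9,-0.53],
    [8.5,5.1,-2.3,-10,-0.62],
    [8.5,5.1,-2.3,-10,-0.62],
    [8.5,5.1,-2.3,-10,-0.62]
  ]
}}

```text
time_s: 11.53
ee_pos: [0.508, 0.0397, 0.1334]
ee_rot: [[0.972, -0.235, -0.001], [-0.235, -0.972, 0.0], [-0.001, 0.0, -1.0]]
contact_force: [0.2, 0.5, 0.6]
gripper_width: 0.0851
finger_force: 0.0
```

```bash
python3 w.py w5 lid_grip=.046 lid_foot=0; python3 l.py
```

```text
[0.508  0.0397 0.1334] [[0.972, -0.235, -0.001], [-0.235, -0.972, 0.0], [-0.001, 0.0, -1.0]] 65.80602893433407 323.5649473737734 245.4236553065446 [[-0.001, 0.952, 0.307, 0.079], [1.0, 0.001, -0.001, -0.0], [-0.001, 0.307, -0.952, -0.143], [0.0, 0.0, 0.0, 1.0]] [ 0.1082  0.3374 -0.3264  2.0071  0.1457  0.8187 -2.1087] 11.5833
lid_grip 0.95 [329. 255.] [0.5055 0.0371]
lid_foot 0.81 [325. 232.] [0.5086 0.0385]
lug line [ 0.551  -0.0004] 0.06023271893526688 -49.76006028008466
[327.1, 237.8] 11228 0.66
disc [0.5077 0.0377] 0.000380071050311796
bar ((327.5, 250.5), (91.0, 25.0), 90.0) [ 315  205   26   92 2223]
bar ang -14.08827032834554 0.0597163659346252 [0.512  0.0365 0.055 ]
grip x ang -13.64375603180551
```

View pics/w5.png

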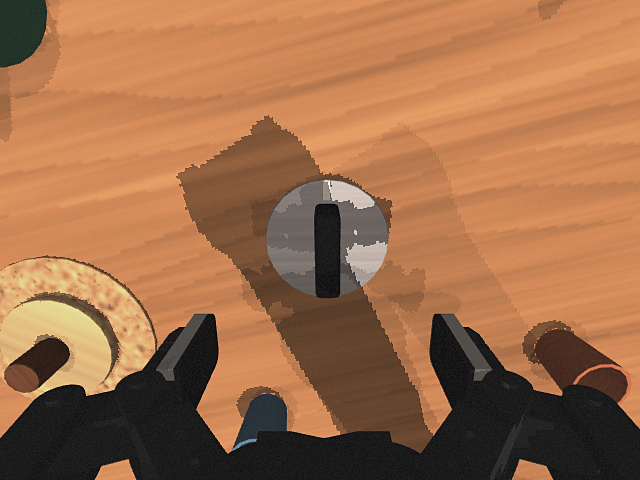

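Emit:
{"name": "carry_out", "arguments": {
  "increments": [
    [8.5,0,-0.2,-1.5,0],
    [8.5,0,-0.2,-4,0],
    [8.5,0,-0.2,-7,0],
    [8.5,0,-0.2,-9,0],
    [8.5,0,-0.2,-10.2,0],
    [8.5,0,-0.2,-10.4,0],
    [0,0,-0.2,-10.4,0],
    [0,0,-0.2,-10.4,0],
    [0,0,-0.2,-10.4,0],
    [0,0,-0.2,-10.4,0]
  ]
}}

```text
time_s: 12.62
ee_pos: [0.5092, 0.0372, 0.031]
ee_rot: [[0.971, -0.238, 0.002], [-0.238, -0.971, 0.0], [0.002, -0.001, -1.0]]
contact_force: [0.5, 0.3, 0.3]
gripper_width: 0.0386
finger_force: 0.0
```

Emit:
{"name": "carry_out", "arguments": {
  "increments": [
    [0,0,0,0,0],
    [0,0,0,0,0],
    [0,0,0,0,0],
    [0,0,0,0,0],
    [0,0,0,0,0]
  ]
}}

```text
time_s: 13.03
ee_pos: [0.509, 0.0372, 0.0307]
ee_rot: [[0.971, -0.238, 0.002], [-0.238, -0.971, -0.0], [0.002, -0.0, -1.0]]
contact_force: [-0.7, 1.0, 6.7]
gripper_width: 0.0153
finger_force: 60.2
```

Emit:
{"name": "carry_out", "arguments": {
  "increments": [
    [0,0,0,1,0],
    [0,0,0,3,0],
    [0,0,0,6.5,0],
    [0,0,-1,10,0],
    [0,-0.5,-3,13,0],
    [0,-1,-6,15,0],
    [0,-1.5,-9.5,17,0.1],
    [0,-2.5,-13.5,17,0.2],
    [0,-3.5,-17.5,17,0.3],
    [0,-4.5,-21.5,17,0.4]
  ]
}}

```text
time_s: 13.87
ee_pos: [0.4626, -0.1769, 0.2004]
ee_rot: [[0.987, 0.161, 0.0], [0.161, -0.987, -0.0], [0.0, 0.0, -1.0]]
contact_force: [1.4, -0.2, -1.6]
gripper_width: 0.015
finger_force: 58.9
```

Emit:
{"name": "carry_out", "arguments": {
  "increments": [
    [0,-1,-4,0,0.08],
    [0,-1.8,-8,0,0.16],
    [0,-2.4,-11,0,0.23],
    [0,-2.4,-13,0,0.23],
    [0,-2.4,-13.4,0,0.23],
    [0,-2.4,-13.4,0,0.23],
    [0,-2.4,-13.4,0,0.23],
    [0,-2.4,-13.4,0,0.23]
  ]
}}

```text
time_s: 14.53
ee_pos: [0.4402, -0.3073, 0.1997]
ee_rot: [[0.925, 0.379, -0.0], [0.379, -0.925, 0.001], [0.0, -0.001, -1.0]]
contact_force: [-0.5, 0.0, -2.6]
gripper_width: 0.015
finger_force: 59.0
```

```bash
python3 w.py w6 lid_grip=.2 half_mark=.1 canister_mouth=.1
```

```text
[ 0.4402 -0.3073  0.1997] [[0.925, 0.379, -0.0], [0.379, -0.925, 0.001], [0.0, -0.001, -1.0]] 65.80602893433407 323.5649473737734 245.4236553065446 [[-0.001, 0.952, 0.307, 0.079], [1.0, 0.001, -0.0, -0.0], [-0.001, 0.307, -0.952, -0.143], [0.0, 0.0, 0.0, 1.0]] [ 0.7387  0.2905 -0.2521  1.8861  0.0855  0.9761 -0.7326] 14.5833
lid_grip 0.84 [322. 338.] [ 0.4306 -0.3105]
half_mark 0.7 [388. 104.] [ 0.5403 -0.3094]
canister_mouth 0.57 [330. 158.] [ 0.4968 -0.2885]
```

View pics/w6.png

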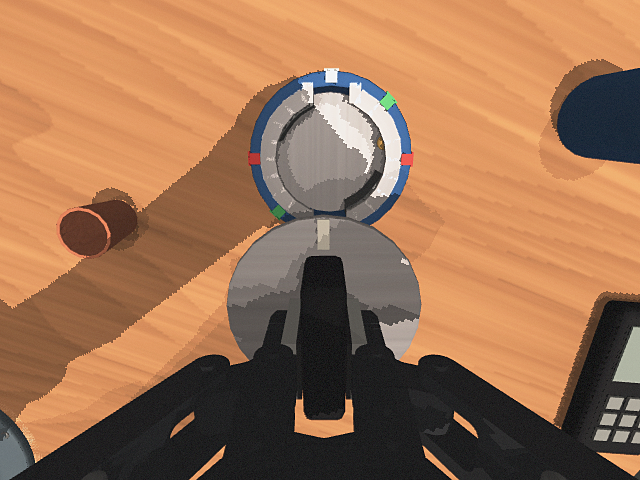

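The held lid has its disc edge at columns 227 and 421 and its front edge at (323,217), and it is centred in the grip. The mouth shows red marks at (254,159) and (406,160), green at (388,101) and (279,212), white at (331,75), all of it clear.

```bash
cat > d.py <<'E'
from h import *
from scipy.optimize import least_squares
np.set_printoptions(precision=4,suppress=True)
p=shot("wrist"); t=p["t"];print(t)
for a,b in(((388,101),(279,212)),((254.5,159),(406.5,159.5))):
    A,B=onz(p,a,.1),onz(p,b,.1);d=A-B
    print((A+B)[:2]/2,np.linalg.norm(d)/2,np.degrees(np.arctan2(d[1],d[0])))
W=onz(p,(331,75.5),.1)
r=models.outline_of(p,"lid_grip")[0]; c=max(cv2.findContours(r["pixels"].astype("uint8"),0,2)[0],key=len)[:,0]
c=c[(c[:,1]<320)]; print(c.min(0),c.max(0),len(c))
z=t[2]-.0307+.024
P=np.array([onz(p,u,z)[:2] for u in c])
s=least_squares(lambda v:np.hypot(*(P-v[:2]).T)-.044,[*P.mean(0)],loss="soft_l1",f_scale=.002)
print("lid axis",s.x,np.abs(s.fun).mean(),"in tool",p["R"].T@(np.append(s.x,z)-t))
w=onz(p,(323,225),z); d=w[:2]-s.x; print("lug line ang",np.degrees(np.arctan2(d[1],d[0])),"white ang",np.degrees(np.arctan2(*(W[:2]-[.4962,-.2890])[::-1])),"tool",np.degrees(np.arctan2(p["R"][1,0],p["R"][0,0])))
E
python3 d.py
```

```text
[ 0.4403 -0.3083  0.1999]
[ 0.4967 -0.2905] 0.04906206161848297 -22.741077733899328
[ 0.4964 -0.2903] 0.048755198709318444 112.03319735715708
[227 215] [420 319] 187
lid axis [ 0.4397 -0.3085] 0.006121917162416157 in tool [-0.0006 -0.      0.0067]
lug line ang 22.486953179070284 white ang 20.760610523644228 tool 22.261684413141435
```

Emit:
{"name": "carry_out", "arguments": {
  "increments": [
    [0,2,0.7,0,0],
    [0,4.2,1.5,-0.5,0],
    [0,5.6,2.0,-1.5,0],
    [0,5.7,2.0,-3,0],
    [0,5.7,2.0,-4.5,0],
    [0,5.7,2.0,-5.5,0],
    [0,5.7,2.0,-5.9,0],
    [0,5.7,2.0,-5.9,0],
    [0,5.7,2.0,-5.9,0],
    [0,5.7,2.0,-5.9,0]
  ]
}}

```text
time_s: 15.67
ee_pos: [0.4975, -0.2899, 0.1418]
ee_rot: [[0.926, 0.377, 0.002], [0.377, -0.926, -0.001], [0.001, 0.002, -1.0]]
contact_force: [0.8, 0.1, -1.8]
gripper_width: 0.0148
finger_force: 59.0
```

Emit:
{"name": "carry_out", "arguments": {
  "increments": [
    [0,0,0,-0.5,0],
    [0,0,0,-0.9,0],
    [0,0,0,-1.2,0],
    [0,0,0,-1.4,0],
    [0,0,0,-1.6,0],
    [0,0,0,-1.6,0]
  ]
}}

```text
time_s: 16.17
ee_pos: [0.4967, -0.2893, 0.1243]
ee_rot: [[0.926, 0.377, -0.001], [0.377, -0.926, 0.0], [-0.001, -0.001, -1.0]]
contact_force: [-0.4, 0.0, -1.9]
gripper_width: 0.0154
finger_force: 59.0
```

Emit:
{"name": "carry_out", "arguments": {
  "increments": [
    [0,0,0,-0.4,0],
    [0,0,0,-0.8,0],
    [0,0,0,-1.0,0],
    [0,0,0,-1.1,0],
    [0,0,0,-1.1,0]
  ]
}}

```text
time_s: 16.58
ee_pos: [0.4968, -0.2892, 0.1134]
ee_rot: [[0.926, 0.377, -0.001], [0.377, -0.926, 0.0], [-0.0, -0.001, -1.0]]
contact_force: [-0.4, -0.2, -2.4]
gripper_width: 0.0148
finger_force: 59.0
```

Emit:
{"name": "carry_out", "arguments": {
  "increments": [
    [0,0,0,-0.1,0],
    [0,0,0,-0.2,0],
    [0,0,0,-0.2,0],
    [0,0,0,-0.2,0]
  ]
}}

```text
time_s: 16.92
ee_pos: [0.4971, -0.2894, 0.1127]
ee_rot: [[0.926, 0.377, 0.0], [0.377, -0.926, -0.0], [0.0, 0.0, -1.0]]
contact_force: [-3.1, 1.9, 6.0]
gripper_width: 0.0153
finger_force: 60.1
```

Emit:
{"name": "carry_out", "arguments": {
  "increments": [
    [0,0,0,0,-0.04],
    [0,0,0,0,-0.1],
    [0,0,0,0,-0.16],
    [0,0,0,0,-0.22],
    [0,0,0,0,-0.28],
    [0,0,0,0,-0.34],
    [0,0,0,0,-0.38],
    [0,0,0,0,-0.4],
    [0,0,0,0,-0.4]
  ]
}}

```text
time_s: 17.67
ee_pos: [0.4979, -0.2899, 0.1127]
ee_rot: [[1.0, -0.014, 0.002], [-0.014, -1.0, -0.001], [0.002, 0.001, -1.0]]
contact_force: [-0.3, -0.3, 4.9]
gripper_width: 0.015
finger_force: 60.0
```

Emit:
{"name": "carry_out", "arguments": {
  "increments": [
    [0,0,0,0,-0.05],
    [0,0,0,0,-0.11],
    [0,0,0,0,-0.17],
    [0,0,0,0,-0.23],
    [0,0,0,0,-0.29],
    [0,0,0,0,-0.34],
    [0,0,0,0,-0.37],
    [0,0,0,0,-0.38],
    [0,0,0,0,-0.38],
    [0,0,0,0,-0.38]
  ]
}}

```text
time_s: 18.5
ee_pos: [0.498, -0.29, 0.1127]
ee_rot: [[0.924, -0.382, 0.002], [-0.382, -0.924, -0.001], [0.003, 0.0, -1.0]]
contact_force: [-0.5, 0.6, 5.2]
gripper_width: 0.0149
finger_force: 60.1
```

```bash
python3 w.py w7 half_mark=.1 lid_grip=.128
python3 - <<'E'
from h import *
p=shot("side");
for r in models.tip_of(p,"cover_knob"): print(r["confidence"],r["at"],onz(p,r["at"],.039))
s=bot.sense();print(s["contact_force"],s["moment"],s["finger_force"],s["gripper_width"],np.degrees(np.arctan2(s["ee_rot"][1][0],s["ee_rot"][0][0])))
E
```

```text
[ 0.498  -0.29    0.1127] [[0.924, -0.382, 0.002], [-0.382, -0.924, -0.001], [0.003, 0.0, -1.0]] 65.80602893433407 323.5649473737734 245.4236553065446 [[-0.001, 0.952, 0.306, 0.079], [1.0, 0.001, -0.001, -0.001], [-0.001, 0.306, -0.952, -0.143], [0.0, 0.0, 0.0, 1.0]] [ 0.5008  0.4393 -0.0606  1.8883  0.0357  0.8124 -1.5419] 18.55
half_mark 0.88 [323. 206.] [ 0.5409 -0.307 ]
lid_grip 0.71 [323. 341.] [ 0.4965 -0.2885]
0.93 [457.9, 221.7] [ 0.34647998 -0.30970042  0.039     ]
0.84 [286.1, 354.6] [0.46738064 0.2643849  0.039     ]
[-0.93444632  0.28310765  4.8218973 ] [0.13476981 0.07918368 0.05325572] 60.1078337430954 0.014609468634233411 -22.48866549672667
```

View pics/w7.png

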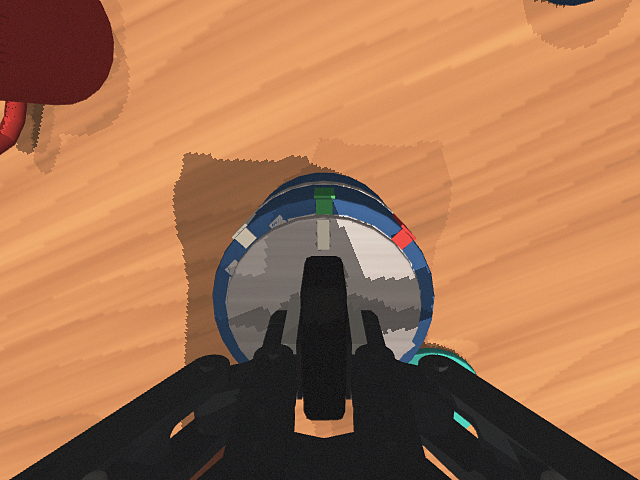

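The lid is flush. Its bar and lug line at (323,235) point at the green mark at (325,200), with the red mark well away at (404,236). The grip holds at 60 N, so I'm handing in.

```bash
python3 -c "
from station import bot
print(bot.sign_off())"
```

```text
the job is handed in; nothing more can be done
None
```

I handed the job in at about 18.5 s of the 67 s allowed: the wooden cover stands on the mat, and the twist lid is seated flush, turned 45° to the green marks and still gripped at 60 N; the hand-in returned no verdict.

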